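# Index the spool turntable by one hole

### The job

Index the spool turntable one hole on: with a fingertip press the black plunger cap down and, keeping it down, push against the upright plate beside it so that the table turns clockwise (seen from above). Let the plunger spring back up into the very next hole so that the table is locked there. Pick nothing up: the spools must ride along standing in their cups, and the other things on the bench stay where they are.

Things in the scene. Friction and masses are not known exactly. Their poses are not given: they have to be found in the camera images.
- turntable (a joint): Angle of the turning table (rad): 0 in the hole where it starts, growing clockwise seen from above; next hole at 1.047. The table is an aluminium disc 158 mm across, its top 61 mm above the bench; friction about 0.06 N m, lightly damped, it hardly coasts. A carriage with the plunger and push plate sticks out on one side, to 140 mm from the axis.
- plunger (a joint): Travel of the plunger (m): 0 fully up, 0.014 fully down, spring 5.6 N to start, 9.5 N fully down. It turns with the table. Pressed over 0.010 its pin is out of the hole and the table is free. Let go between holes, the pin rides under the index plate (reading about 0.009) and springs in (below 0.002, table locked, 1 degree of play) at the next hole, from up to about 2 degrees off.
- table_axis (a point): Point on the table's vertical turning axis, at the table's top face, 61 mm above the bench. Fixed while the robot works.
- plunger_top (a point): Centre of the flat top of the black mushroom-shaped plunger cap, 32 mm across; 96 mm above the bench when up, 82 mm when fully down; always 118 mm from the table's axis. It starts on the robot's side of the table.
- push_face (a point): Point on the upright aluminium push plate's face that looks at the plunger cap, 100 mm above the bench. Plate 42 mm wide (along the radius), 8 mm thick, top 112 mm above the bench; face 29 mm from the cap's centre, on the side to which the table turns clockwise. Fixed to the table. A fingertip on the cap, moved along the circle round the axis, meets it and takes the table along.
- index_base: The turntable's fixed grey round base; origin on the table's axis at bench height. It carries the fixed aluminium index plate, 208 mm across, 40 to 48 mm above the bench, with six 14 mm holes, 60 degrees apart on a circle of 92 mm radius. The plunger's foot reaches under it and holds a 10 mm round-nosed steel pin upward into a hole.
- reel_copper: Small spool of copper wire, 36 mm across, 45 mm tall, loose, standing in one of the six black cups (44 mm inside, rim 7 mm high, centres 50 mm from the axis) on the table. Origin at the centre of its underside; z up.
- reel_white: Small spool of white wire, 37 mm across, 50 mm tall, loose, standing in another cup. Origin at the centre of its underside; z up.
- reel_blue: Small spool of blue thread, 33 mm across, 60 mm tall, loose, standing in another cup. Origin at the centre of its underside; z up.
- cup_a (a point): Floor centre of one of the three cups that hold a spool; turns with the table.
- cup_b (a point): Floor centre of one of the three cups that hold a spool; turns with the table.
- cup_c (a point): Floor centre of one of the three cups that hold a spool; turns with the table.
- tape_roll: Bystander: loose roll of masking tape lying flat, 84 mm across, 19 mm high. Origin at the centre of its underside.
- glue: Bystander: loose white glue bottle with a red cap, 40 mm across, 126 mm tall, standing. Origin at the centre of its underside.
- screwdriver: Bystander: loose screwdriver with a black and orange handle, 185 mm long, lying. Origin at the centre of its underside.
Things that resemble listed ones, but are neither listed nor needed, are in the scene too. What is shaped like the reel_white but red or turquoise is not meant.

How it is judged:
By the outcome, as a careful person would: the job done as asked, in the order asked, and still so for the second after the job is handed in, with the robot touching nothing.
It also fails if it takes over 48 s, if anything falls off the work surface, if the arm or the gripper's body presses on something with over 40 N, if the wrist force passes 120 N, or if a joint passes its speed limit or range.

### The arm

A 6-joint arm with a two-finger parallel gripper is mounted at the origin on the work surface; the furniture and walls round the work are solid. World frame = base frame: x ahead of the robot, y to its left, z up, the work surface at z = 0. Lengths are in m, angles in degrees, forces in N, time in s.
With the tool pointing down it reaches from about 0.325 to 0.9 m from the base axis. Payload 6.1 kg.
Tool frame: the origin (TCP) lies midway between the tips of the shut fingers; the grasp point (between the pads) lies 19 mm behind it; z points along the fingers, y is the line along which they close (so a half turn about z gives the same grasp; the last joint's range is limited). The gripper opens to 85 mm and grips with 20 to 120 N. Pads are 22 mm wide; open, the fingers measure 114 mm over their backs; the gripper's body (76 mm by 85 mm) begins 54 mm behind the grasp point. The pads swing forward as they close: fully open they stand 13 mm farther back than shut.
Start: joints at [56.717, 12.628, 87.462, -0, 79.91, -7.225], TCP at [0.275, 0.561, 0.231] pointing down, gripper open.
Joint ranges: [-170.65, 170.65], [-52.31, 119.04], [5.05, 147.46], [-71.25, 251.25], [11.57, 151.72], [-153.62, 153.62]. Speed limits (degrees/s): [147.25, 147.25, 172.46, 180, 180, 180].

### API

Orientations are given as a 3x3 rotation matrix whose columns are the frame's x, y, z axes.
In Python, from station import r gives the robot as it stands.
- The arm moves only by the tool carry_out, never from a script. Its arguments are lists of equal length, an entry for each row: "gripper": the opening, from -1 (shut) to 1 (fully open); "offset": the shift along the tool's x, y, z scaled (see below), a list of three; "delta_rot": the turn, a rotation vector about the tool's x, y, z scaled (see below), a list of three. In form: {"gripper": [gripper, ...], "offset": [[tx, ty, tz], ...], "delta_rot": [[rx, ry, rz], ...]}. A call has 1 to 12 rows; each row shifts and turns the commanded pose from where the row before left it, along the tool's axes as they then stand; what a row does not reach is not made up. The controller multiplies each number of a shift by 25 mm and each number of a turn by 4 degrees. A row lasts 1/8 s, in which the tool goes at most 62.5 mm and 10.7 degrees, less where a joint would pass 70% of its speed; a pose out of reach is approached as far as the arm can. A call with a number of a shift or a turn outside -1 to 1 is refused whole. A call with a gripper value outside its range is refused whole. The fingers move at their own pace and stop on an object; the grip force is fixed at half the most. Time passes only in rows, so rows that do not move let the fingers close. It gives the time, the measured TCP pose, the force, the opening and the grip force at its end, in the units of the state.
- r.get_obs(): the state, without advancing time (a new reading comes with each control period).
- r.camera(name): name is "side" or "top"; returns (picture, depth): 384x512x3 uint8, blue, green, red; 384x512 float32, m along the optical axis (not along the pixel's ray), 0 where there is no reading.
- r.camera_model(name): a dict with "fx", "fy", "cx", "cy" (pixels), "k1" (the pictures are not rectified: a ray, as slopes to the right and down, at radius r is drawn at 1 + k1 r^2 times it, then the intrinsics apply), "world_to_cam" (4x4, takes a point from world to camera coordinates). Camera axes: x right, y up, looking along -z (the intrinsics and any distortion apply to the point x, -y, -z); pixel columns grow to the right and rows downward; lengths in m; the calibration is good to about 2 mm. A picture is of the moment at which its call begins. camera_model takes no time and is no camera call.
- r.job_done(): hands the job in; it is judged then, once.
The state is a dict: "time_s": time; "joint_positions": joint angles; "joint_velocities": joint speeds; "joint_efforts": joint torques, N m; "tool_pos": TCP position; "ee_rot": TCP orientation; "force": force on the tool from outside, world axes, zero at the start; "ft_torque": the same for the moment, N m; "opening": finger opening in m; "grasp_force": force on a finger pad.
Only numpy, scipy, OpenCV 4.12 (cv2) and the standard library are available. Lean on these libraries where they do the work, as an engineer would, in place of code of your own. Each camera call takes 0.05 s, during which the arm holds its last target. There are 200 camera calls.

## Working session

There is one attempt and no reset: what is moved stays moved. The work goes in short steps, Python scripts to look and compute and a tool call to move; the robot and the scene stay as the last step left them, time stands still between calls to the robot, and variables do not carry over. Pictures are saved under pics/ and viewed, at most 10 in all, crops included, and the job is handed in when it is done.

Besides the shell and the picture viewer there is one more tool, called after ">>>" in YAML: its name, and indented under it one key for each argument. carry_out: Moves the arm, as the interface text tells. Its arguments: {"type":"object","properties":{"gripper":{"type":"array"},"offset":{"type":"array"},"delta_rot":{"type":"array"}},"required":["gripper","offset","delta_rot"]}

```bash
mkdir -p pics; cat > h.py <<'E'
import numpy as np, cv2
from station import r
def ray(m,u,v):
    p=np.array([(u-m['cx'])/m['fx'],(v-m['cy'])/m['fy']]);q=p.copy()
    for _ in range(20): q=p/(1+m['k1']*(q@q))
    T=np.array(m['world_to_cam']);R=T[:3,:3]
    return -R.T@T[:3,3], R.T@np.array([q[0],-q[1],-1.])
def onz(m,u,v,z):
    o,d=ray(m,u,v); return o+d*(z-o[2])/d[2]
def atdepth(m,u,v,D):
    o,d=ray(m,u,v); return o+d*D
E
python3 - <<'E'
from h import *
for n in('top','side'):
    p,d=r.camera(n);cv2.imwrite(f'pics/{n}0.png',p);np.savez(f'{n}0.npz',p=p,d=d)
print(r.get_obs())
E
```

```text
{'time_s': 0.1, 'joint_positions': array([ 5.67160851e+01,  1.26707834e+01,  8.75195083e+01,  1.11822573e-03,
        7.99092551e+01, -7.22360524e+00]), 'joint_velocities': array([-0.03685199, -0.0932248 , -0.07703447,  0.03022683,  0.05561652,
       -0.01472634]), 'joint_efforts': array([ 1.76046062e-03, -4.98246789e+01, -3.90544689e+01, -1.29293012e-04,
        5.73595244e-03, -7.03025691e-06]), 'tool_pos': array([0.27425885, 0.5610111 , 0.23030522]), 'ee_rot': array([[-8.98330493e-01,  4.39319229e-01, -9.69537367e-04],
       [ 4.39320235e-01,  8.98329367e-01, -1.44186976e-03],
       [ 2.37522776e-04, -1.72121296e-03, -9.99998491e-01]]), 'force': array([-0.57855244,  0.18269715,  0.19954694]), 'ft_torque': array([-0.01150765, -0.03265613, -0.02253285]), 'grasp_force': 0.0, 'opening': 0.08521021556358241}
```

View pics/top0.png

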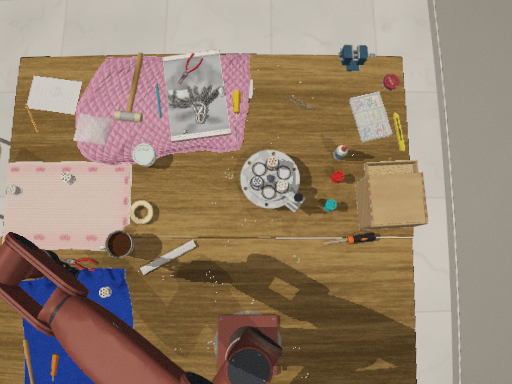

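View pics/side0.png

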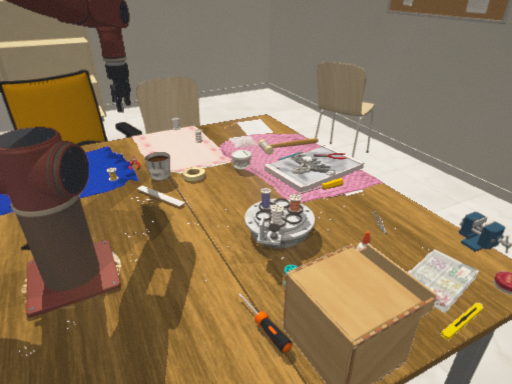

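The turntable is at top (270,180) and side (280,222), with its carriage at top (295,202) on the robot's side. Possible mix-ups for the cap: the black empty cups on the disc, e.g. top (269,192), and the dark mug at top (119,243). By the description, the cap is the black disc on the carriage outside the table rim. I'll check that in a close crop.

```bash
python3 - <<'E'
from h import *
t=np.load('top0.npz');s=np.load('side0.npz')
a=cv2.resize(t['p'][140:220,230:320],None,fx=6,fy=6,interpolation=cv2.INTER_CUBIC)
b=cv2.resize(s['p'][175:255,235:325],None,fx=6,fy=6,interpolation=cv2.INTER_CUBIC)
cv2.imwrite('pics/c0.png',cv2.resize(np.vstack([a]),None,fx=1,fy=1));cv2.imwrite('pics/c1.png',b)
m=r.camera_model('top');print({k:m[k] for k in('fx','fy','cx','k1')},ray(m,256,192))
m=r.camera_model('side');print(ray(m,256,192))
E
```

```text
{'fx': 453.4287108093523, 'fy': 453.4287108093523, 'cx': 248.29732830736324, 'k1': -0.12618586179316899} (array([0.2862144 , 0.0119987 , 1.60821612]), array([ 0.15112997, -0.02477135, -0.98840486]))
(array([ 0.09687631, -0.84874159,  0.66714593]), array([ 0.39276289,  0.76585111, -0.50912819]))
```

View pics/c0.png

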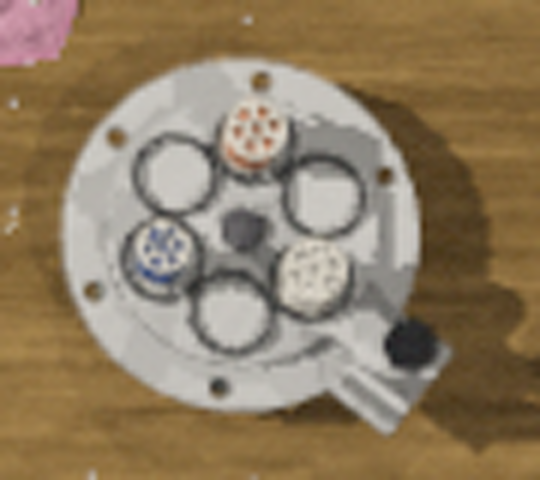

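View pics/c1.png

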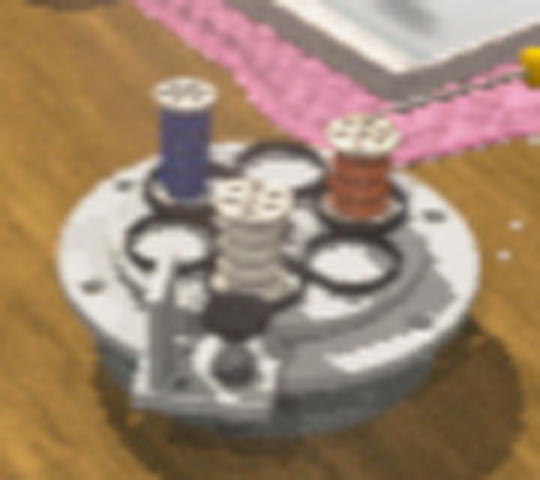

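The crops confirm it. The black mushroom cap is at top crop (411,343), i.e. pixel (298,197). The upright plate is to its lower left at crop (375,390), which is its clockwise side. Five index holes are visible, so I can fit the axis from them.

```bash
python3 - <<'E'
from h import *
from scipy.optimize import least_squares
t=np.load('top0.npz');s=np.load('side0.npz');m=r.camera_model('top');ms=r.camera_model('side')
f=lambda x,y:(230+(x+.5)/6-.5,140+(y+.5)/6-.5)
H=np.array([onz(m,*f(*c),.047)[:2] for c in[(261,80),(385,175),(117,137),(93,290),(219,386)]])
# regular hexagon: center + phase with R=92mm
k=np.array([0,1,-1,-2,-3])
g=lambda p:np.c_[p[0]+.092*np.cos(p[2]-k*np.pi/3),p[1]+.092*np.sin(p[2]-k*np.pi/3)]
a0=np.arctan2(*(H[0]-H.mean(0))[::-1])
q=least_squares(lambda p:(g(p)-H).ravel(),[*H.mean(0),a0])
print('axis',q.x[:2],'res mm',(g(q.x)-H).round(4).tolist())
ph=q.x[2]-2*np.pi/3; print('hole6 dir deg',np.degrees(ph), 'next',np.degrees(ph)-60)
d=np.array([np.cos(ph),np.sin(ph)]);print('cap from holes',q.x[:2]+.118*d)
g8=cv2.cvtColor(t['p'],cv2.COLOR_BGR2GRAY)
mk=np.zeros_like(g8);mk[188:206,290:308]=(g8[188:206,290:308]<55);v,u=np.nonzero(mk);print(len(u),u.mean(),v.mean(),t['d'][int(v.mean()),int(u.mean())])
print('cap top',onz(m,u.mean(),v.mean(),.094), atdepth(m,u.mean(),v.mean(),t['d'][int(v.mean()),int(u.mean())]))
# side: cap at crop(238,312)
us,vs=235+(238.5)/6-.5,175+(311.5)/6-.5
print('side cap',onz(ms,us,vs,.096),np.rad2deg(np.arctan2(*(onz(m,u.mean(),v.mean(),.094)[:2]-q.x[:2])[::-1])))
E
```

```text
axis [ 0.57379869 -0.07488615] res mm [[-0.0001, -0.0], [0.0001, -0.0], [0.0003, 0.0004], [0.0002, -0.0005], [-0.0005, 0.0001]]
hole6 dir deg -128.0694761479906 next -188.0694761479906
cap from holes [ 0.50103794 -0.16778326]
50 298.08 196.76 1.5264565
cap top [ 0.50184432 -0.16825901  0.094     ] [ 0.50127231 -0.16778083  0.09801689]
side cap [ 0.49799722 -0.17138725  0.096     ] -127.61832446828652
```

>>> carry_out:
  gripper: [-1, -1, -1, -1, -1, -1, -1, -1, -1, -1, -1, -1]
  offset:
    - [-0.86, -0.92, 0]
    - [-0.86, -0.92, 0]
    - [-0.86, -0.92, 0]
    - [-0.86, -0.92, 0]
    - [-0.86, -0.92, 0]
    - [-0.86, -0.92, 0]
    - [-0.86, -0.92, 0]
    - [-0.86, -0.92, 0]
    - [-0.86, -0.92, 0]
    - [-0.86, -0.92, 0]
    - [-0.86, -0.92, 0]
    - [-0.86, -0.92, 0]
  delta_rot:
    - [0, 0, 0]
    - [0, 0, 0]
    - [0, 0, 0]
    - [0, 0, 0]
    - [0, 0, 0]
    - [0, 0, 0]
    - [0, 0, 0]
    - [0, 0, 0]
    - [0, 0, 0]
    - [0, 0, 0]
    - [0, 0, 0]
    - [0, 0, 0]

```text
time_s: 1.6
tool_pos: [0.385, 0.1991, 0.2309]
ee_rot: [[-0.898, 0.439, -0.001], [0.439, 0.898, -0.0], [0.0, -0.0, -1.0]]
force: [-0.4, -0.9, -0.0]
opening: 0.0002
grasp_force: 0.0
```

>>> carry_out:
  gripper: [-1, -1, -1, -1, -1, -1, -1, -1, -1, -1, -1, -1]
  offset:
    - [-0.86, -0.92, 0]
    - [-0.86, -0.92, 0]
    - [-0.86, -0.92, 0]
    - [-0.86, -0.92, 0]
    - [-0.86, -0.92, 0]
    - [-0.86, -0.92, 0]
    - [-0.86, -0.92, 0]
    - [-0.86, -0.92, 0]
    - [-0.86, -0.92, 0]
    - [-0.86, -0.92, 0]
    - [-0.86, -0.92, 0]
    - [-0.86, -0.92, 0]
  delta_rot:
    - [0, 0, 0]
    - [0, 0, 0]
    - [0, 0, 0]
    - [0, 0, 0]
    - [0, 0, 0]
    - [0, 0, 0]
    - [0, 0, 0]
    - [0, 0, 0]
    - [0, 0, 0]
    - [0, 0, 0]
    - [0, 0, 0]
    - [0, 0, 0]

```text
time_s: 3.1
tool_pos: [0.4956, -0.162, 0.2308]
ee_rot: [[-0.898, 0.439, -0.001], [0.439, 0.898, 0.0], [0.001, 0.0, -1.0]]
force: [1.0, 0.1, -0.1]
opening: 0.0003
grasp_force: 0.0
```

>>> carry_out:
  gripper: [-1, -1, -1, -1, -1, -1, -1, -1, -1, -1, -1, -1]
  offset:
    - [0, 0, 0]
    - [0, 0, 0]
    - [0, 0, 0]
    - [0, 0, 0]
    - [0, 0, 0]
    - [0, 0, 0]
    - [0, 0, 0]
    - [0, 0, 0]
    - [0, 0, 0]
    - [0, 0, 0]
    - [0, 0, 0]
    - [0, 0, 0]
  delta_rot:
    - [0, 0, 1]
    - [0, 0, 1]
    - [0, 0, 1]
    - [0, 0, 1]
    - [0, 0, 1]
    - [0, 0, 1]
    - [0, 0, 1]
    - [0, 0, 1]
    - [0, 0, 1]
    - [0, 0, 1]
    - [0, 0, 1]
    - [0, 0, 1]

```text
time_s: 4.6
tool_pos: [0.4953, -0.1609, 0.2308]
ee_rot: [[-0.272, 0.962, -0.001], [0.962, 0.272, 0.0], [0.001, -0.001, -1.0]]
force: [0.2, 0.6, -0.7]
opening: 0.0001
grasp_force: 0.0
```

>>> carry_out:
  gripper: [-1, -1, -1, -1, -1, -1, -1, -1, -1, -1, -1, -1]
  offset:
    - [0, 0, 0]
    - [0, 0, 0]
    - [0, 0, 0]
    - [0, 0, 0]
    - [0, 0, 0]
    - [0, 0, 0]
    - [0, 0, 0]
    - [0, 0, 0]
    - [0, 0, 0]
    - [0, 0, 0]
    - [0, 0, 0]
    - [0, 0, 0]
  delta_rot:
    - [0, 0, 1]
    - [0, 0, 1]
    - [0, 0, 1]
    - [0, 0, 1]
    - [0, 0, 1]
    - [0, 0, 1]
    - [0, 0, 1]
    - [0, 0, 1]
    - [0, 0, 1]
    - [0, 0, 1]
    - [0, 0, 1]
    - [0, 0, 1]

```text
time_s: 6.1
tool_pos: [0.4953, -0.1609, 0.2308]
ee_rot: [[0.533, 0.846, -0.001], [0.846, -0.533, 0.0], [-0.0, -0.001, -1.0]]
force: [0.2, -0.1, -0.3]
opening: -0.0001
grasp_force: 0.0
```

>>> carry_out:
  gripper: [-1, -1, -1, -1, -1]
  offset:
    - [0, 0, 1]
    - [0, 0, 1]
    - [0, 0, 1]
    - [0, 0, 0.5]
    - [0, 0, 0]
  delta_rot:
    - [0, 0, 1]
    - [0, 0, 0.4]
    - [0, 0, 0]
    - [0, 0, 0]
    - [0, 0, 0]

```text
time_s: 6.72
tool_pos: [0.4949, -0.1608, 0.1429]
ee_rot: [[0.611, 0.792, -0.002], [0.792, -0.611, 0.001], [-0.0, -0.002, -1.0]]
force: [-0.1, -0.5, 0.5]
opening: 0.0002
grasp_force: 0.0
```

```bash
cat > s.py <<'E'
from h import *
A=np.array([.5738,-.0749])
def st():
    o=r.get_obs();p=np.array(o['tool_pos']);R=np.array(o['ee_rot']);d=p[:2]-A
    print('t',round(o['time_s'],2),'tcp',p.round(4),'rad',np.hypot(*d).round(4),'ang',np.degrees(np.arctan2(d[1],d[0])).round(2),
      'yaw_x',np.degrees(np.arctan2(R[1,0],R[0,0])).round(2),'z',R[:,2].round(3),'F',np.array(o['force']).round(1),'Ftool',(R.T@o['force']).round(1),o['opening'])
if __name__=='__main__': st()
E
python3 s.py; python3 - <<'E'
from h import *
t,_=r.camera('top');s,_=r.camera('side')
cv2.imwrite('pics/d.png',np.hstack([cv2.resize(x,None,fx=4,fy=4,interpolation=cv2.INTER_CUBIC) for x in (t[140:230,230:325],s[165:255,230:325])]))
E
```

```text
t 6.72 tcp [ 0.4949 -0.1608  0.1429] rad 0.1166 ang -132.58 yaw_x 52.34 z [-0.002  0.001 -1.   ] F [-0.1 -0.5  0.5] Ftool [-0.4  0.3 -0.5] 0.0001681860634773628
```

View pics/d.png

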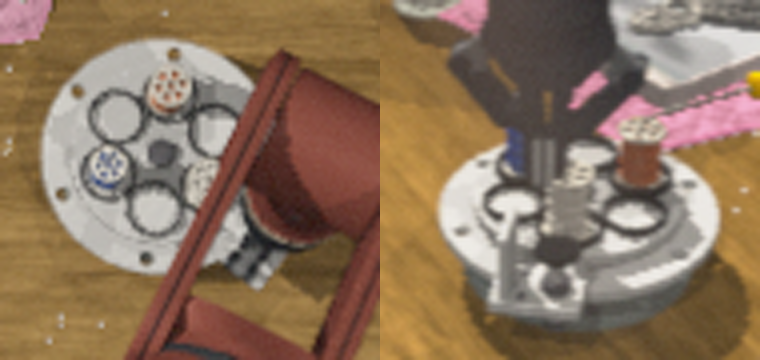

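The finger is above the cap, between its centre and the plate, and clear of the white spool. Side view of the crop: finger (545,165), cap (560,245), plate (508,250). Now I press down.

>>> carry_out:
  gripper: [-1, -1, -1, -1, -1, -1, -1, -1]
  offset:
    - [0, 0, 0.7]
    - [0, 0, 0.7]
    - [0, 0, 0.4]
    - [0, 0, 0.15]
    - [0, 0, 0.15]
    - [0, 0, 0.15]
    - [0, 0, 0.1]
    - [0, 0, 0]
  delta_rot:
    - [0, 0, 0]
    - [0, 0, 0]
    - [0, 0, 0]
    - [0, 0, 0]
    - [0, 0, 0]
    - [0, 0, 0]
    - [0, 0, 0]
    - [0, 0, 0]

```text
time_s: 7.82
tool_pos: [0.4965, -0.1621, 0.0864]
ee_rot: [[0.611, 0.792, 0.002], [0.792, -0.611, -0.002], [-0.0, 0.003, -1.0]]
force: [-2.5, -1.7, 7.0]
opening: 0.0001
grasp_force: 3.5
```

```bash
python3 s.py
```

```text
t 7.83 tcp [ 0.4965 -0.1621  0.0864] rad 0.1166 ang -131.55 yaw_x 52.35 z [ 0.002 -0.002 -1.   ] F [-2.5 -1.7  7. ] Ftool [-2.8 -0.9 -7. ] 8.271009150796891e-05
```

>>> carry_out:
  gripper: [-1, -1, -1, -1]
  offset:
    - [0, 0, 0.1]
    - [0, 0, 0.1]
    - [0, 0, 0]
    - [0, 0, 0]
  delta_rot:
    - [0, 0, 0]
    - [0, 0, 0]
    - [0, 0, 0]
    - [0, 0, 0]

```text
time_s: 8.32
tool_pos: [0.4971, -0.1626, 0.0821]
ee_rot: [[0.611, 0.792, 0.003], [0.792, -0.611, -0.003], [-0.0, 0.004, -1.0]]
force: [-2.0, -2.9, 8.1]
opening: 0.0
grasp_force: 4.2
```

```bash
python3 s.py
```

```text
t 8.32 tcp [ 0.4971 -0.1626  0.0821] rad 0.1165 ang -131.18 yaw_x 52.35 z [ 0.003 -0.003 -1.   ] F [-2.  -2.9  8.1] Ftool [-3.5  0.2 -8.1] 8.517956585243363e-06
```

>>> carry_out:
  gripper: [-1, -1, -1]
  offset:
    - [0, 0, 0.1]
    - [0, 0, 0.05]
    - [0, 0, 0]
  delta_rot:
    - [0, 0, 0]
    - [0, 0, 0]
    - [0, 0, 0]

```text
time_s: 8.7
tool_pos: [0.4997, -0.1646, 0.0818]
ee_rot: [[0.611, 0.792, 0.009], [0.792, -0.611, -0.007], [-0.0, 0.011, -1.0]]
force: [-2.8, -4.3, 24.4]
opening: 0.0
grasp_force: 11.6
```

```bash
python3 s.py
```

```text
t 8.7 tcp [ 0.4997 -0.1646  0.0818] rad 0.1164 ang -129.55 yaw_x 52.36 z [ 0.009 -0.007 -1.   ] F [-2.8 -4.3 24.4] Ftool [ -5.1   0.7 -24.4] 4.8380783703463976e-05
```

Bottomed at 0.082. I'll ease off about 1.5 mm, then slide towards the plate (tool -y).

>>> carry_out:
  gripper: [-1, -1, -1, -1, -1]
  offset:
    - [0, 0, -0.06]
    - [0, -0.12, 0]
    - [0, -0.12, 0]
    - [0, -0.1, 0]
    - [0, 0, 0]
  delta_rot:
    - [0, 0, 0]
    - [0, 0, 0]
    - [0, 0, 0]
    - [0, 0, 0]
    - [0, 0, 0]

```text
time_s: 9.32
tool_pos: [0.4924, -0.1578, 0.0819]
ee_rot: [[0.611, 0.792, 0.008], [0.792, -0.611, -0.004], [0.001, 0.009, -1.0]]
force: [-1.4, -1.8, 15.9]
opening: -0.0002
grasp_force: 8.1
```

```bash
python3 s.py
```

```text
t 9.32 tcp [ 0.4924 -0.1578  0.0819] rad 0.1162 ang -134.45 yaw_x 52.34 z [ 0.008 -0.004 -1.   ] F [-1.4 -1.8 15.9] Ftool [ -2.3   0.2 -15.9] -0.00016831118599399604
```

>>> carry_out:
  gripper: [-1, -1, -1, -1, -1, -1, -1, -1, -1, -1, -1, -1]
  offset:
    - [0.003, -0.163, -0.02]
    - [0.003, -0.163, 0]
    - [0.003, -0.163, 0]
    - [0.003, -0.163, 0]
    - [0.003, -0.163, 0]
    - [0.003, -0.163, 0]
    - [0.003, -0.163, 0]
    - [0.003, -0.163, 0]
    - [0.003, -0.163, 0]
    - [0.003, -0.163, 0]
    - [0.003, -0.163, 0]
    - [0.003, -0.163, 0]
  delta_rot:
    - [0, 0, 0.5]
    - [0, 0, 0.5]
    - [0, 0, 0.5]
    - [0, 0, 0.5]
    - [0, 0, 0.5]
    - [0, 0, 0.5]
    - [0, 0, 0.5]
    - [0, 0, 0.5]
    - [0, 0, 0.5]
    - [0, 0, 0.5]
    - [0, 0, 0.5]
    - [0, 0, 0.5]

```text
time_s: 10.82
tool_pos: [0.4625, -0.1199, 0.082]
ee_rot: [[0.881, 0.473, 0.011], [0.473, -0.881, -0.003], [0.008, 0.008, -1.0]]
force: [7.9, 0.9, 10.5]
opening: -0.0
grasp_force: 4.8
```

```bash
python3 s.py;python3 - <<'E'
from h import *
t,_=r.camera('top');s,_=r.camera('side')
cv2.imwrite('pics/e.png',np.hstack([cv2.resize(x,None,fx=4,fy=4,interpolation=cv2.INTER_CUBIC) for x in (t[140:230,230:325],s[165:255,230:325])]))
E
```

```text
t 10.82 tcp [ 0.4625 -0.1199  0.082 ] rad 0.1201 ang -157.98 yaw_x 28.26 z [ 0.011 -0.003 -1.   ] F [ 7.9  0.9 10.5] Ftool [  7.5   3.  -10.4] -7.979436489161007e-06
```

View pics/e.png

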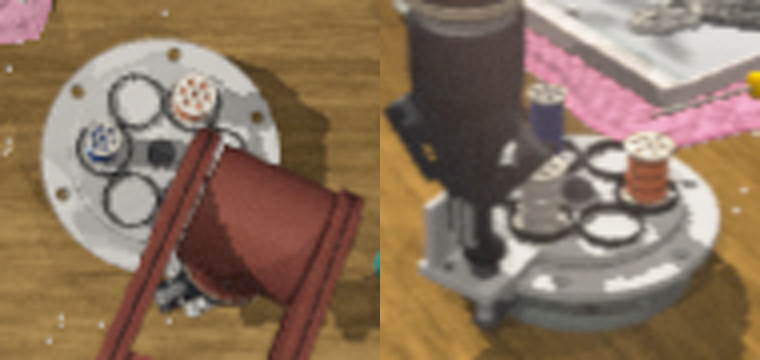

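The table is turning: the white and copper spools have moved clockwise and still stand, and the finger is against the plate. I'll continue with a slight inward correction.

>>> carry_out:
  gripper: [-1, -1, -1, -1, -1, -1, -1, -1, -1, -1, -1, -1]
  offset:
    - [0.015, -0.163, 0]
    - [0.015, -0.163, 0]
    - [0.015, -0.163, 0]
    - [0.015, -0.163, 0]
    - [0.015, -0.163, 0]
    - [0.015, -0.163, 0]
    - [0.015, -0.163, 0]
    - [0.015, -0.163, 0]
    - [0.015, -0.163, 0]
    - [0.015, -0.163, 0]
    - [0.015, -0.163, 0]
    - [0.015, -0.163, 0]
  delta_rot:
    - [0, 0, 0.5]
    - [0, 0, 0.5]
    - [0, 0, 0.5]
    - [0, 0, 0.5]
    - [0, 0, 0.5]
    - [0, 0, 0.5]
    - [0, 0, 0.5]
    - [0, 0, 0.5]
    - [0, 0, 0.5]
    - [0, 0, 0.5]
    - [0, 0, 0.5]
    - [0, 0, 0.5]

```text
time_s: 12.42
tool_pos: [0.4525, -0.0726, 0.082]
ee_rot: [[0.997, 0.074, 0.011], [0.074, -0.997, -0.003], [0.011, 0.004, -1.0]]
force: [5.6, -0.4, 9.3]
opening: 0.0
grasp_force: 4.5
```

```bash
python3 s.py;python3 - <<'E'
from h import *
t,_=r.camera('top');s,_=r.camera('side')
cv2.imwrite('pics/f.png',np.hstack([cv2.resize(x,None,fx=4,fy=4,interpolation=cv2.INTER_CUBIC) for x in (t[140:230,230:325],s[165:255,230:325])]))
E
```

```text
t 12.43 tcp [ 0.4525 -0.0726  0.082 ] rad 0.1213 ang 178.9 yaw_x 4.27 z [ 0.011 -0.003 -1.   ] F [ 5.6 -0.4  9.3] Ftool [ 5.7  0.8 -9.3] 3.580775454258492e-05
```

View pics/f.png

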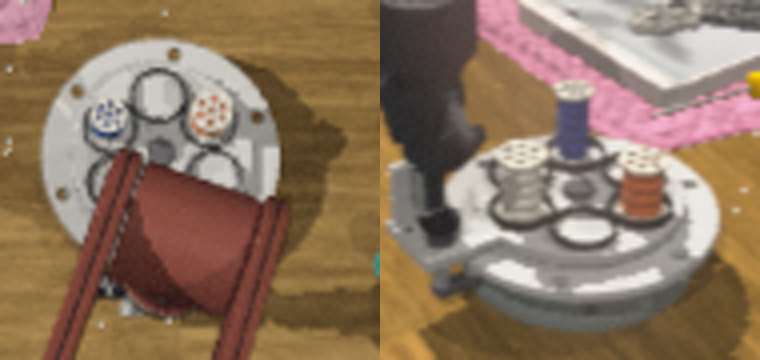

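The table is about three quarters of the way, with all three spools upright in their cups. I'll estimate the angle from the empty cup: start crop (173,173), now (160,95).

```bash
python3 - <<'E'
from h import *
m=r.camera_model('top');A=np.array([.5738,-.0749])
def a(x,y,k): 
    d=onz(m,230+(x+.5)/k-.5,140+(y+.5)/k-.5,.066)[:2]-A;return np.hypot(*d),np.degrees(np.arctan2(d[1],d[0]))
print(a(173,173,6),a(324,195,6),a(232,313,6)); print(a(160,95,4),a(215,172,4))
E
```

```text
(np.float64(0.05045424619260698), np.float64(51.99550671255545)) (np.float64(0.051045595071634205), np.float64(-68.85885187969664)) (np.float64(0.05114864813579962), np.float64(173.19988713754887))
(np.float64(0.04912255973749843), np.float64(0.8094570597206987)) (np.float64(0.05009889423196793), np.float64(-111.95736928545443))
```

>>> carry_out:
  gripper: [-1, -1, -1, -1, -1, -1, -1, -1]
  offset:
    - [0.015, -0.163, 0]
    - [0.015, -0.163, 0]
    - [0.015, -0.163, 0]
    - [0, 0, 0]
    - [0, 0, -0.3]
    - [0, 0, -0.3]
    - [0, 0, -0.2]
    - [0, 0, 0]
  delta_rot:
    - [0, 0, 0.5]
    - [0, 0, 0.5]
    - [0, 0, 0.5]
    - [0, 0, 0]
    - [0, 0, 0]
    - [0, 0, 0]
    - [0, 0, 0]
    - [0, 0, 0]

```text
time_s: 13.52
tool_pos: [0.4477, -0.0589, 0.0983]
ee_rot: [[1.0, -0.029, -0.0], [-0.029, -1.0, 0.0], [-0.0, -0.0, -1.0]]
force: [0.3, 0.7, -0.6]
opening: 0.0004
grasp_force: 0.0
```

```bash
python3 s.py
```

```text
t 13.53 tcp [ 0.4477 -0.0589  0.0983] rad 0.1271 ang 172.76 yaw_x -1.66 z [-0.  0. -1.] F [ 0.3  0.7 -0.6] Ftool [ 0.3 -0.7  0.6] 0.0004344663331765144
```

>>> carry_out:
  gripper: [-1, -1, -1, -1, -1, -1]
  offset:
    - [0.05, -0.08, 0]
    - [0.05, -0.08, 0]
    - [0.05, -0.08, 0]
    - [0.05, -0.08, 0]
    - [0, -0.08, 0]
    - [0, 0, 0]
  delta_rot:
    - [0, 0, 0.24]
    - [0, 0, 0.24]
    - [0, 0, 0.24]
    - [0, 0, 0.24]
    - [0, 0, 0.24]
    - [0, 0, 0]

```text
time_s: 14.28
tool_pos: [0.4537, -0.049, 0.0984]
ee_rot: [[0.994, -0.112, 0.0], [-0.112, -0.994, 0.0], [0.0, -0.0, -1.0]]
force: [-0.2, -0.4, 0.8]
opening: -0.0001
grasp_force: 0.0
```

```bash
python3 s.py; python3 - <<'E'
from h import *
t,_=r.camera('top');s,_=r.camera('side')
cv2.imwrite('pics/g.png',np.hstack([cv2.resize(x,None,fx=4,fy=4,interpolation=cv2.INTER_CUBIC) for x in (t[140:230,230:325],s[165:255,230:325])]))
E
```

```text
t 14.28 tcp [ 0.4537 -0.049   0.0984] rad 0.1228 ang 167.81 yaw_x -6.46 z [ 0.  0. -1.] F [-0.2 -0.4  0.8] Ftool [-0.1  0.4 -0.8] -0.00011675219891725182
```

View pics/g.png

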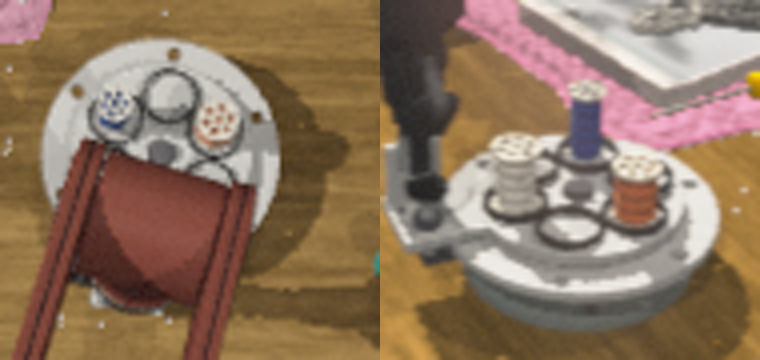

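Spools upright; the cup is near (170,95). I'll creep onwards, watching the force.

>>> carry_out:
  gripper: [-1, -1, -1, -1, -1]
  offset:
    - [0, -0.05, 0]
    - [0, -0.05, 0]
    - [0, -0.05, 0]
    - [0, -0.05, 0]
    - [0, 0, 0]
  delta_rot:
    - [0, 0, 0.15]
    - [0, 0, 0.15]
    - [0, 0, 0.15]
    - [0, 0, 0.15]
    - [0, 0, 0]

```text
time_s: 15.0
tool_pos: [0.4542, -0.0442, 0.0983]
ee_rot: [[0.988, -0.154, -0.0], [-0.154, -0.988, 0.0], [-0.0, -0.0, -1.0]]
force: [0.2, -0.5, -0.1]
opening: -0.0002
grasp_force: 0.0
```

```bash
cat > a.py <<'E'
from h import *
import s as S; S.st()
m=r.camera_model('top');t,d=r.camera('top');sd,ds=r.camera('side');ms=r.camera_model('side')
# cap: dark pixels in side view, world points from depth near radius 118
g=cv2.cvtColor(sd,cv2.COLOR_BGR2GRAY);P=[]
for v in range(190,235):
  for u in range(228,250):
    if ds[v,u]>0:
      p=atdepth(ms,u,v,float(ds[v,u]));q=p[:2]-S.A
      if .1<np.hypot(*q)<.135 and .07<p[2]<.097 and g[v,u]<75:P.append(p)
P=np.array(P)
if len(P): c=np.median(P,0)[:2]-S.A;print(len(P),P[:,2].max(),np.sort(P[:,2])[-8:].round(4),np.degrees(np.arctan2(c[1],c[0])))
E
python3 a.py
```

```text
t 15.0 tcp [ 0.4542 -0.0442  0.0983] rad 0.1235 ang 165.6 yaw_x -8.86 z [-0.  0. -1.] F [ 0.2 -0.5 -0.1] Ftool [0.3 0.5 0.1] -0.000200322470041611
55 0.09694941701966542 [0.0962 0.0963 0.0963 0.0965 0.0966 0.0967 0.0968 0.0969] 174.39071994714965
```

>>> carry_out:
  gripper: [-1, -1, -1, -1]
  offset:
    - [0, -0.05, 0]
    - [0, -0.05, 0]
    - [0, 0, 0]
    - [0, 0, 0]
  delta_rot:
    - [0, 0, 0.15]
    - [0, 0, 0.15]
    - [0, 0, 0]
    - [0, 0, 0]

```text
time_s: 15.6
tool_pos: [0.4547, -0.0421, 0.0984]
ee_rot: [[0.985, -0.175, 0.0], [-0.175, -0.985, -0.0], [0.0, 0.0, -1.0]]
force: [1.0, -2.9, -0.7]
opening: -0.0003
grasp_force: 1.3
```

```bash
python3 a.py
```

```text
t 15.6 tcp [ 0.4547 -0.0421  0.0984] rad 0.1236 ang 164.59 yaw_x -10.05 z [ 0. -0. -1.] F [ 1.  -2.9 -0.7] Ftool [1.5 2.7 0.7] -0.0002955993705608895
54 0.09651347503981733 [0.0961 0.0961 0.0962 0.0962 0.0963 0.0964 0.0964 0.0965] 173.41309842354744
```

>>> carry_out:
  gripper: [-1, -1, -1]
  offset:
    - [0, -0.05, 0]
    - [0, 0, 0]
    - [0, 0, 0]
  delta_rot:
    - [0, 0, 0]
    - [0, 0, 0]
    - [0, 0, 0]

```text
time_s: 16.08
tool_pos: [0.4549, -0.0415, 0.0984]
ee_rot: [[0.985, -0.175, 0.0], [-0.175, -0.985, -0.002], [0.0, 0.002, -1.0]]
force: [0.7, -6.3, -1.4]
opening: 0.0002
grasp_force: 3.2
```

```bash
python3 a.py
```

```text
t 16.07 tcp [ 0.4549 -0.0415  0.0984] rad 0.1236 ang 164.3 yaw_x -10.05 z [ 0.    -0.002 -1.   ] F [ 0.7 -6.3 -1.4] Ftool [1.8 6.1 1.4] 0.0001548877528619307
57 0.09681104661119422 [0.0963 0.0963 0.0965 0.0965 0.0966 0.0966 0.0967 0.0968] 173.58778186110413
```

The force climbs stiffly and the table no longer moves, so it looks locked. I'll back off, lift away and look.

>>> carry_out:
  gripper: [-1, -1, -1, -1, -1, -1, -1, -1, -1, -1, -1, -1]
  offset:
    - [0, 0.1, 0]
    - [0, 0.08, 0]
    - [0, 0, -0.8]
    - [0, 0, -1]
    - [0, 0, -1]
    - [0, 0, -1]
    - [0, 0, -1]
    - [-0.8, 0, 0]
    - [-0.8, 0, 0]
    - [-0.5, 1, 0]
    - [0, 1, 0]
    - [0, 1, 0]
  delta_rot:
    - [0, 0, 0]
    - [0, 0, 0]
    - [0, 0, 0]
    - [0, 0, 0]
    - [0, 0, 0]
    - [0, 0, 0]
    - [0, 0, 0]
    - [0, 0, 0]
    - [0, 0, 0]
    - [0, 0, 0]
    - [0, 0, 0]
    - [0, 0, 0]

```text
time_s: 17.68
tool_pos: [0.3889, -0.1099, 0.2184]
ee_rot: [[0.985, -0.174, 0.0], [-0.174, -0.985, 0.001], [0.0, -0.001, -1.0]]
force: [0.5, -0.7, 0.3]
opening: 0.0001
grasp_force: 0.0
```

>>> carry_out:
  gripper: [-1, -1, -1, -1, -1, -1, -1, -1]
  offset:
    - [0, 1, 0]
    - [0, 1, 0]
    - [0, 1, 0]
    - [0, 1, 0]
    - [0, 1, 0]
    - [0, 1, 0]
    - [0, 1, 0]
    - [0, 0, 0]
  delta_rot:
    - [0, 0, 0]
    - [0, 0, 0]
    - [0, 0, 0]
    - [0, 0, 0]
    - [0, 0, 0]
    - [0, 0, 0]
    - [0, 0, 0]
    - [0, 0, 0]

```text
time_s: 18.68
tool_pos: [0.3584, -0.2827, 0.2182]
ee_rot: [[0.984, -0.177, -0.0], [-0.177, -0.984, 0.001], [-0.0, -0.001, -1.0]]
force: [-0.2, -0.1, 0.3]
opening: -0.0002
grasp_force: 0.0
```

```bash
python3 a.py; python3 - <<'E'
from h import *
t,d=r.camera('top');s,_=r.camera('side')
np.savez('fin.npz',t=t,d=d,s=s)
cv2.imwrite('pics/i.png',np.hstack([cv2.resize(x,None,fx=4,fy=4,interpolation=cv2.INTER_CUBIC) for x in (t[140:230,230:325],s[165:255,220:315])]))
E
```

```text
t 18.68 tcp [ 0.3584 -0.2827  0.2182] rad 0.2993 ang -136.03 yaw_x -10.17 z [-0.     0.001 -1.   ] F [-0.2 -0.1  0.3] Ftool [-0.2  0.1 -0.3] -0.0002175139841851879
2 0.09412066285909915 [0.0813 0.0941] 159.22259036896244
```

View pics/i.png

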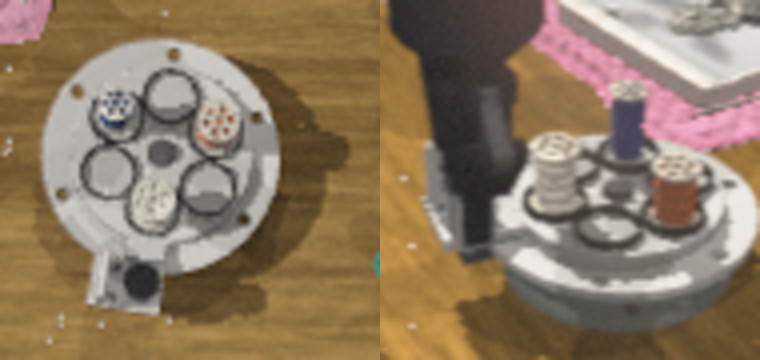

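The top view is clear: cap at crop (142,281), empty cups at (172,95), (208,188) and (109,170), spools standing. I'll measure the cap's height and angle.

```bash
python3 - <<'E'
from h import *
m=r.camera_model('top');A=np.array([.5738,-.0749]);f=np.load('fin.npz');D=f['d'];g=cv2.cvtColor(f['t'],cv2.COLOR_BGR2GRAY)
mk=np.zeros_like(g);mk[203:218,258:273]=g[203:218,258:273]<55;v,u=np.nonzero(mk)
q=onz(m,u.mean(),v.mean(),.094)[:2]-A;print(len(u),np.hypot(*q),np.degrees(np.arctan2(q[1],q[0])),'expect 171.9(+0.4)')
vi,ui=int(round(v.mean())),int(round(u.mean()))
print('h',np.median([atdepth(m,x,y,float(D[y,x]))[2] for x in range(ui-1,ui+2) for y in range(vi-1,vi+2)]))
d0=np.load('top0.npz')['d'];print('h0',np.median([atdepth(m,x,y,float(d0[y,x]))[2] for x in range(297,300) for y in range(196,199)]))
for x,y in((172,95),(208,188),(109,170)):
    d=onz(m,230+(x+.5)/4-.5,140+(y+.5)/4-.5,.066)[:2]-A;print(np.hypot(*d),np.degrees(np.arctan2(d[1],d[0])))
E
```

```text
50 0.11771095855848474 170.59392780436693 expect 171.9(+0.4)
h 0.09627865877292452
h0 0.09791623387370119
0.05011929782558993 -11.22735012036453
0.05190662849641285 -129.14372950750038
0.04837306440958261 110.91507026853486
```

```bash
python3 - <<'E'
from h import *
m=r.camera_model('top')
ds=[r.camera('top')[1] for _ in range(8)]
D=np.median(ds,0);print('noise',np.std([d[210,265] for d in ds]))
d0=np.load('top0.npz')['d']
H=lambda d,us,vs:np.round([[atdepth(m,x,y,float(d[y,x]))[2]*1000 for x in us] for y in vs],1)
print(H(D,range(262,269),range(207,214)));print(H(d0,range(295,302),range(194,201)))
# index-plate reference (fixed): same pixels
print('plate',H(D,range(242,246),range(176,180)).mean(),H(d0,range(242,246),range(176,180)).mean())
E
```

```text
noise 0.002217691
[[ 96.9  94.7  96.4  97.6  95.8  97.2  94.9]
 [ 94.6  97.5  96.8  98.3  97.3  97.2  93.9]
 [ 96.   97.8  94.4  95.4  95.9  96.5  97.1]
 [ 94.5  95.9  94.3  98.3  94.5  95.6  98.5]
 [ 95.3  95.6  96.2  93.7  95.2 100.1  96.2]
 [ 96.5  95.9  96.1  95.4  96.  100.   95.1]
 [ 96.5  96.7  93.6  94.8  95.9  96.2  95.3]]
[[ 66.7  94.3  94.4  93.9  98.   94.5 102.9]
 [ 90.3  93.5  97.8  95.8  92.8  96.  104.8]
 [ 95.7  97.9  97.9  98.4  95.6  90.7  93.7]
 [ 97.7  97.9  98.3  93.5  99.   91.9  98.6]
 [ 98.   89.8 100.3  92.3  97.4  98.5  93. ]
 [ 91.2  93.7  98.2  93.6 101.1  93.   93.6]
 [ 91.9  98.1  92.2  90.1  94.8  98.   93. ]]
plate 47.724999999999994 46.837500000000006
```

```bash
python3 -c "
from station import r
print(r.job_done())"
```

```text
the job is handed in; nothing more can be done
None
```

The turntable is indexed one hole clockwise and handed in: the cap is back up at about 96 mm, the plate held against a further push, and the spools stand in their cups; the camera angle read about 62° for the 60° step, which I put down to the 1° play and image error.

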